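Start the dry-heat steriliser

ROBOT

A 6-joint arm with a two-finger parallel gripper is mounted at the origin on the work surface. World frame = base frame: x ahead of the robot, y to its left, z up, the work surface at z = 0. Lengths are in m, angles in rad, forces in N, time in s.
With the tool pointing down it reaches from about 0.325 to 0.775 m from the base axis. Payload 9.3 kg.
Tool frame: the origin (TCP) lies at the very end of the fingers, on their centre line; the grasp point (between the pads) lies 19 mm behind it; z points along the fingers, y is the line along which they close (so a half turn about z gives the same grasp; the last joint's range is limited). The gripper opens to 85 mm and grips with 20 to 120 N. Pads are 22 mm wide; open, the fingers measure 114 mm over their backs; the gripper's body (76 mm by 85 mm) begins 54 mm behind the grasp point. The pads swing forward as they close: fully open they stand 13 mm farther back than shut.
Start: joints at [1.037, 0.259, 0.021, 1.334, 0, 1.418], TCP at [0.204, 0.511, 0.231] pointing down, gripper open.
Joint ranges: [-3.04, 3.04], [-0.91, 1.82], [-1.04, 1.36], [-1.92, 1.95], [-1.52, 1.45], [-3.14, 3.14]. Speed limits (rad/s): [2.22, 2.22, 2.79, 3.14, 3.14, 3.14].

INTERFACE

Orientations are given as a unit quaternion [x, y, z, w].
In Python, from bench import * gives the robot as it stands.
- The arm moves only by the tool move_arm, never from a script. Its argument "steps" is a list of rows, each an object with "delta_pos": the shift along the tool's x, y, z in mm, a list of three; "turn": the turn about the tool's z in rad; "hand": the opening in per cent of the stroke, from 0 (shut) to 100 (fully open). A call has 1 to 12 rows; each row shifts and turns the commanded pose from where the row before left it, along the tool's axes as they then stand; what a row does not reach is not made up. A row lasts 1/12 s, in which the tool goes at most 41.7 mm and 7.16 degrees, less where a joint would pass 70% of its speed; a pose out of reach is approached as far as the arm can. A call with a gripper value outside its range is refused whole. The fingers move at their own pace and stop on an object; "force" is the grip in N (left out, the last holds). Time passes only in rows, so rows that do not move let the fingers close. It gives the time, the measured TCP pose, the force, the opening and the grip force at its end, in the units of the state.
- get_state(): the state, without advancing time (a new reading comes with each control period).
- snapshot(name): name is "side" or "top"; returns a dict with "pixels" (480x640x3 uint8, red, green, blue), "fx", "fy", "cx", "cy" (pixels), "cam_to_world" (4x4, takes a point from camera to world coordinates). Camera axes: x right, y down, z forward; pixel columns grow to the right and rows downward; lengths in m; the calibration is good to about 2 mm. A picture is of the moment at which its call begins. There is no depth.
- finish_job(): hands the job in; it is judged then, once.
Trained networks look in a picture, given as the dict that the camera call returned (one of the last four; its "shot" number tells which), for a name from the list of things; names that differ only in an ending like _2 or _b are one class to them, and where a whole thing is asked for, a point or a joint stands for the part that bears it (a point fixed in the world has none). Each returns a list of dicts, best first, with "confidence" (0 to 1); they miss things now and then, are a little off and sometimes report something else, mostly with a low value. They report only what shows in the picture. A call takes as long as a camera call.
- silhouettes(picture, query): "region" (480x640 bool, what is visible of it).
- landmark_of(picture, query): "centre" ([x, y, z] in m, in the coordinates of the camera as it stood for that picture, good to about 4 mm: a listed point, or the origin of a listed thing).
The state is a dict: "time_s": time; "q": joint angles; "dq": joint speeds; "tau": joint torques, N m; "eef_pos": TCP position; "ee_rot": TCP orientation; "contact_force": force on the tool from outside, world axes, zero at the start; "moment": the same for the moment, N m; "finger_gap": finger opening in m; "grasp_force": force on a finger pad.
Only numpy, scipy, OpenCV 4.12 (cv2) and the standard library are available. Lean on these libraries where they do the work, as an engineer would, in place of code of your own. Each camera call takes 0.05 s, during which the arm holds its last target. There are 200 camera calls.

TASK

The instrument steriliser is loaded but still open: swing its blue lid fully shut, then switch it on by pressing the raised end of the green rocker switch so that it flips over and stays on. Leave the red rocker switch off, do not disturb the bottle, jar, dish and tray standing around the machine, and take the hand clear.

Things in the scene. Friction and masses are not known exactly. Their poses are not given: they have to be found in the camera images.
- steriliser: white table-top steriliser, 280 (x) x 360 (y) x 110 mm, fixed. Origin: centre of its underside, on the table. Own axes at yaw 0 as the robot's (+x away, +y left); yaw up to 0.3 rad either way. Open chamber, with a loaded tray inside, in its +y part; switch shelf in its -y part (y -180 to -55 mm), top at z 95 mm, with two rockers at y -117.5 mm, x -60 and +60 mm; which colour is where changes
- lid (a joint): angle (rad) of the blue lid: 0 fully shut (level), grows as it opens, stop at 1.7; starts standing up, 1.15 to 1.55. The hinge is stiff: above about 1 rad the lid stays where it is left (a push of about 3 N at its edge moves it); below about 0.7 rad it sinks shut slowly by its own weight, and may be pressed down
- lid_hinge (a point): middle of the lid's hinge line, which runs along the steriliser's x axis at its y +165 mm, z 111 mm, level with the shut lid's underside. Open, the lid's outer face looks to the steriliser's +y, with free room behind it above z 200 mm; push that face towards -y and down to shut it
- lid_edge (a point): middle of the lid's free edge, on its top (outer) face. The lid is a panel 270 mm wide along the hinge, 205 mm from hinge to free edge, 14 mm thick, with a black lip (100 x 14 x 10 mm) beyond the free edge. Shut, it runs from the hinge towards the steriliser's -y, its top at z 125 mm
- green (a joint): angle (rad) of the green rocker: 0 off, 0.5 on; starts at 0. Over-centre: a spring throws it to the nearer end, dead centre at 0.25. Going on, its -y end (steriliser's frame) moves down. Pressing that end straight down with about 4 to 6 N flips it
- green_push (a point): point to press on the green rocker: on the face of its -y end, 19 mm from the pivot, moving with it. Rocker 26 (x) x 48 (y) mm, pivot along the steriliser's x axis at z 105 mm above the table, in a black bezel 36 x 62 mm, top at z 101 mm. The -y end's tip is about 9 mm above the pivot when off, 3 mm above at dead centre, 3 mm below when on
- red (a joint): angle (rad) of the red rocker, built the same: 0 off, 0.5 on; starts off and must stay off
- red_push (a point): the same point on the red rocker
- bottle: white bottle with blue cap, diameter 60 mm, height 150 mm, loose, on the steriliser's +y side; origin at the centre of its underside
- jar: amber jar with steel cap, diameter 70 mm, height 80 mm, loose, on the +y side; origin at the centre of its underside
- dish: steel bowl, diameter 100 mm, height 40 mm, loose, on the -y side; origin at the centre of its underside
- tray: steel tray with instruments, 170 x 100 x 35 mm, loose, on the -y side; origin at the centre of its underside

How it is judged:
By the outcome, as a careful person would: the job done as asked, in the order asked, and still so for the second after the job is handed in, with the robot touching nothing.
It also fails if it takes over 42 s, if anything falls off the work surface, if the arm or the gripper's body presses on something with over 40 N, if the wrist force passes 120 N, or if a joint passes its speed limit or range.

## Working session

There is one attempt and no reset: what is moved stays moved. The work goes in short steps, Python scripts to look and compute and a tool call to move; the robot and the scene stay as the last step left them, time stands still between calls to the robot, and variables do not carry over. Pictures are saved under pics/ and viewed, at most 10 in all, crops included, and the job is handed in when it is done.

Besides the shell and the picture viewer there is one more tool, called after "Emit:" in YAML: its name, and indented under it one key for each argument. move_arm: Moves the arm, as the interface text tells. Its arguments: {"type":"object","properties":{"steps":{"type":"array","items":{"type":"object","properties":{"delta_pos":{"type":"array","items":{"type":"number"}},"turn":{"type":"number"},"hand":{"type":"number"}}}},"force":{"type":"number"}},"required":["steps"]}

```bash
mkdir -p pics
cat > h.py <<'E'
from bench import *
import numpy as np, cv2
def find(p,n):
    r=landmark_of(p,n)
    if not r: return None
    M=np.array(p["cam_to_world"]); c=np.array(r[0]["centre"])
    return np.round(M[:3,:3]@c+M[:3,3],4), round(r[0]["confidence"],2)
def save(p,n): cv2.imwrite("pics/"+n+".png",cv2.cvtColor(p["pixels"],cv2.COLOR_RGB2BGR))
E
python3 - <<'E'
from h import *
s=get_state(); print(s["time_s"],s["eef_pos"],s["ee_rot"],s["finger_gap"])
for v in("side","top"):
    p=snapshot(v); save(p,v+"0")
    for n in["steriliser","lid_hinge","lid_edge","green_push","red_push","bottle","jar","dish","tray"]: print(v,n,find(p,n))
E
```

```text
0.0 [0.20428543 0.51036843 0.23066512] [ 1.89274310e-01  9.81924026e-01 -6.25706844e-04 -2.25825899e-04] 0.08504115233941391
side steriliser (array([5.422e-01, 6.390e-02, 2.000e-04]), 0.6)
side lid_hinge (array([0.5846, 0.2217, 0.1152]), 0.59)
side lid_edge (array([0.5669, 0.1757, 0.3125]), 0.94)
side green_push (array([ 0.4464, -0.054 ,  0.112 ]), 0.59)
side red_push (array([ 0.5593, -0.0825,  0.1143]), 0.75)
side bottle None
side jar None
side dish (array([ 0.5499, -0.227 ,  0.0018]), 0.61)
side tray (array([ 0.3784, -0.2203,  0.005 ]), 0.68)
top steriliser (array([ 0.539 ,  0.0636, -0.0006]), 0.93)
top lid_hinge (array([0.5852, 0.2199, 0.1098]), 0.6)
top lid_edge (array([0.567 , 0.1756, 0.3116]), 0.89)
top green_push (array([ 0.4473, -0.0508,  0.1119]), 0.56)
top red_push (array([ 0.5642, -0.0872,  0.1176]), 0.5)
top bottle (array([ 0.7102,  0.3043, -0.0015]), 0.76)
top jar (array([0.5248, 0.3323, 0.0009]), 0.84)
top dish (array([ 0.5459, -0.2316, -0.0036]), 0.88)
top tray (array([ 0.3756, -0.2242,  0.0023]), 0.69)
```

View pics/side0.png

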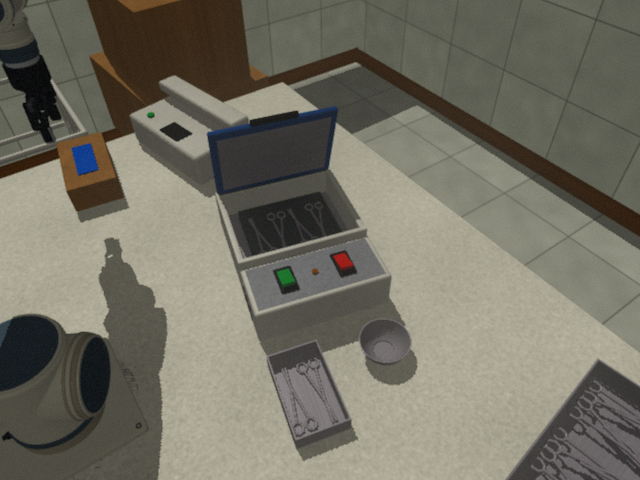

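View pics/top0.png

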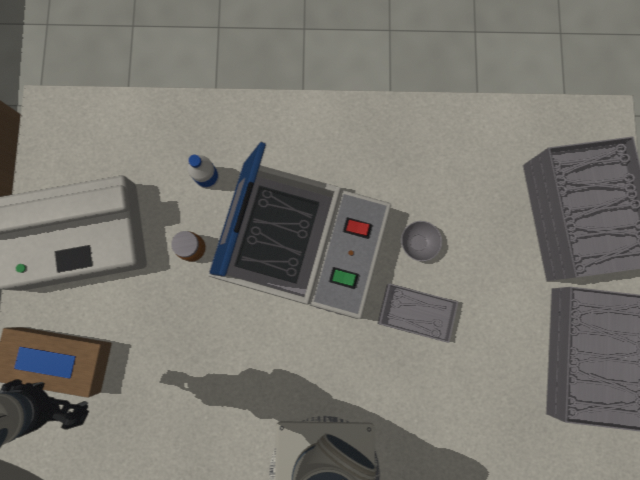

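The green rocker is at about (345,278) in the top view and the red one at (357,228). The lid stands open near (238,210), with the bottle at (203,170) and the jar at (188,246) behind it. The network positions agree with the picture, giving a yaw of about -0.275 and a lid angle of about 1.26. I'll close the fingers, line the tool up with the steriliser and move in behind the lid.

Emit:
move_arm:
  steps:
    - {"delta_pos": [0, 0, -10], "turn": -0.105, "hand": 0}
    - {"delta_pos": [-37, -11, -5], "turn": 0, "hand": 0}
    - {"delta_pos": [-37, -11, -5], "turn": 0, "hand": 0}
    - {"delta_pos": [-37, -11, -5], "turn": 0, "hand": 0}
    - {"delta_pos": [-37, -11, -5], "turn": 0, "hand": 0}
    - {"delta_pos": [-37, -11, -5], "turn": 0, "hand": 0}
    - {"delta_pos": [-37, -11, -5], "turn": 0, "hand": 0}
    - {"delta_pos": [-37, -11, 0], "turn": 0, "hand": 0}
    - {"delta_pos": [-37, -11, 0], "turn": 0, "hand": 0}
    - {"delta_pos": [-37, -11, 0], "turn": 0, "hand": 0}
    - {"delta_pos": [-37, -11, 0], "turn": 0, "hand": 0}
    - {"delta_pos": [-37, -11, 0], "turn": 0, "hand": 0}

```text
time_s: 2.0
eef_pos: [0.5645, 0.282, 0.2714]
ee_rot: [0.138, 0.99, 0.0, 0.0]
contact_force: [-0.9, 1.2, -0.3]
finger_gap: -0.0001
grasp_force: 0.0
```

```bash
cat >> h.py <<'E'
O=np.array([.5405,.0637]);yaw=-.275
u=np.array([np.cos(yaw),np.sin(yaw)]);v=np.array([-u[1],u[0]])
def loc(p): d=np.array(p[:2])-O; return np.round(np.array([d@u,d@v,p[2]])*1000,1)
def st():
    s=get_state(); q=s["ee_rot"]; print(s["time_s"],loc(s["eef_pos"]),"yerr",2*np.arctan2(q[1],q[0])-np.pi/2-(yaw+np.pi/2),np.round(s["contact_force"],1),s["finger_gap"])
E
python3 - <<'E'
from h import *
st(); p=snapshot("side"); save(p,"s1")
E
```

```text
2.0 [-36.1 216.6 271.4] yerr -0.0009165605367105201 [-0.9  1.2 -0.3] -0.00014265802192777165
```

View pics/s1.png

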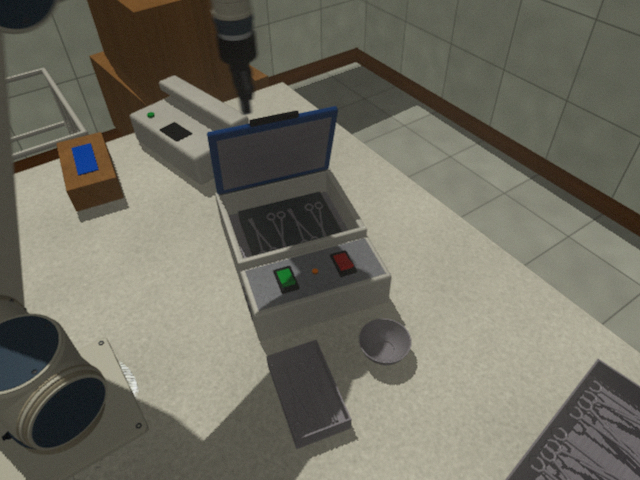

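The fingertip is behind the lid, near pixel (248,110), and clear of everything. Next I'll push along the lid's arc.

Emit:
move_arm:
  steps:
    - {"delta_pos": [-32, -20, 0]}
    - {"delta_pos": [0, -25, 0]}
    - {"delta_pos": [0, -16, 2]}
    - {"delta_pos": [0, -12, 2]}
    - {"delta_pos": [0, -10, 3]}
    - {"delta_pos": [0, -10, 3]}
    - {"delta_pos": [0, -10, 4]}
    - {"delta_pos": [0, -9, 4]}
    - {"delta_pos": [0, -9, 6]}
    - {"delta_pos": [0, -9, 6]}
    - {"delta_pos": [0, -9, 6]}

```text
invalid input
```

Run:
```python
from h import *
st(); p=snapshot("top"); save(p,"t1"); e=find(p,"lid_edge"); print(e, e and loc(e[0]))
```

```text
2.05 [-30.2 214.3 269.8] yerr -0.004701936326626299 [-0.5 -3.7 -2.1] -0.00010284943034598361
(array([0.5676, 0.1775, 0.3131]), 0.87) [ -4.8 116.9 313.1]
```

View pics/t1.png

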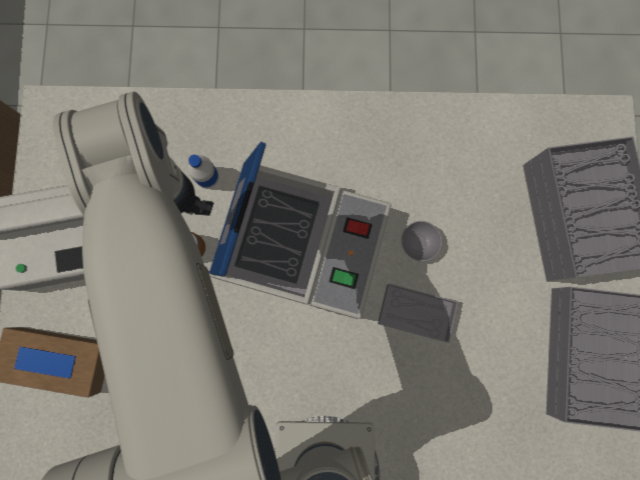

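The call was refused because its rows lacked turn and hand. The picture shows the lid unmoved and the fingertip beside it at about (205,208). I'm resending it with all the fields.

Emit:
move_arm:
  steps:
    - {"delta_pos": [-28, -20, 0], "turn": 0, "hand": 0}
    - {"delta_pos": [0, -25, 0], "turn": 0, "hand": 0}
    - {"delta_pos": [0, -16, 2], "turn": 0, "hand": 0}
    - {"delta_pos": [0, -12, 2], "turn": 0, "hand": 0}
    - {"delta_pos": [0, -10, 3], "turn": 0, "hand": 0}
    - {"delta_pos": [0, -10, 3], "turn": 0, "hand": 0}
    - {"delta_pos": [0, -10, 4], "turn": 0, "hand": 0}
    - {"delta_pos": [0, -9, 4], "turn": 0, "hand": 0}
    - {"delta_pos": [0, -9, 6], "turn": 0, "hand": 0}
    - {"delta_pos": [0, -9, 6], "turn": 0, "hand": 0}
    - {"delta_pos": [0, -9, 6], "turn": 0, "hand": 0}

```text
time_s: 3.07
eef_pos: [0.5518, 0.1415, 0.2347]
ee_rot: [0.137, 0.991, 0.0, 0.0]
contact_force: [0.3, 1.5, -0.3]
finger_gap: 0.0
grasp_force: 0.3
```

Run:
```python
from h import *
st(); p=snapshot("side"); e=find(p,"lid_edge"); print(e, e and loc(e[0]))
```

```text
3.0667 [-10.2  77.9 234.7] yerr -0.0004187992094255577 [ 0.3  1.5 -0.3] 4.385834261512445e-05
(array([0.55  , 0.1008, 0.2774]), 0.91) [ -0.9  38.3 277.4]
```

Emit:
move_arm:
  steps:
    - {"delta_pos": [0, -11, 10], "turn": 0, "hand": 0}
    - {"delta_pos": [0, -11, 12], "turn": 0, "hand": 0}
    - {"delta_pos": [0, -9, 13], "turn": 0, "hand": 0}
    - {"delta_pos": [0, -9, 13], "turn": 0, "hand": 0}
    - {"delta_pos": [0, -6, 14], "turn": 0, "hand": 0}
    - {"delta_pos": [0, -6, 14], "turn": 0, "hand": 0}
    - {"delta_pos": [0, -3, 14], "turn": 0, "hand": 0}
    - {"delta_pos": [0, -3, 10], "turn": 0, "hand": 0}
    - {"delta_pos": [0, 0, 6], "turn": 0, "hand": 0}
    - {"delta_pos": [0, 0, 3], "turn": 0, "hand": 0}
    - {"delta_pos": [0, 0, 1], "turn": 0, "hand": 0}
    - {"delta_pos": [0, 0, 0], "turn": 0, "hand": 0}

```text
time_s: 4.17
eef_pos: [0.5366, 0.0864, 0.1255]
ee_rot: [0.137, 0.991, 0.0, 0.0]
contact_force: [1.4, -0.7, -0.4]
finger_gap: -0.0004
grasp_force: 0.0
```

Run:
```python
from h import *
st(); p=snapshot("side"); e=find(p,"lid_edge"); print(e, e and loc(e[0]))
```

```text
4.1667 [ -9.9  20.8 125.5] yerr -0.0004997587461308406 [ 1.4 -0.7 -0.4] -0.0004131758937263308
(array([0.5278, 0.0217, 0.1267]), 0.78) [ -0.8 -43.9 126.7]
```

Emit:
move_arm:
  steps:
    - {"delta_pos": [0, 0, 1.5], "turn": 0, "hand": 0}
    - {"delta_pos": [0, 0, 1], "turn": 0, "hand": 0}
    - {"delta_pos": [0, 0, 0], "turn": 0, "hand": 0}
    - {"delta_pos": [0, 0, 0], "turn": 0, "hand": 0}

```text
time_s: 4.6
eef_pos: [0.5369, 0.0863, 0.1249]
ee_rot: [0.137, 0.991, 0.0, 0.001]
contact_force: [-4.5, 0.8, 16.4]
finger_gap: -0.0002
grasp_force: 8.2
```

The lid is seated: 16 N of reaction with the tip at z 0.125. I'll rise and move over the green rocker's -y end.

Emit:
move_arm:
  steps:
    - {"delta_pos": [0, 0, -20], "turn": 0, "hand": 0}
    - {"delta_pos": [0, 0, -25], "turn": 0, "hand": 0}
    - {"delta_pos": [10, -30, 0], "turn": 0, "hand": 0}
    - {"delta_pos": [10, -30, 0], "turn": 0, "hand": 0}
    - {"delta_pos": [10, -35, 0], "turn": 0, "hand": 0}
    - {"delta_pos": [10, -35, 0], "turn": 0, "hand": 0}
    - {"delta_pos": [10, -35, 0], "turn": 0, "hand": 0}
    - {"delta_pos": [0, 0, 15], "turn": 0, "hand": 0}
    - {"delta_pos": [0, 0, 15], "turn": 0, "hand": 0}
    - {"delta_pos": [0, 0, 10], "turn": 0, "hand": 0}
    - {"delta_pos": [0, 0, 0], "turn": 0, "hand": 0}
    - {"delta_pos": [0, 0, 0], "turn": 0, "hand": 0}

```text
time_s: 5.6
eef_pos: [0.4433, -0.059, 0.128]
ee_rot: [0.137, 0.991, 0.0, -0.0]
contact_force: [-0.3, 0.1, 0.4]
finger_gap: -0.0001
grasp_force: 0.0
```

Run:
```python
from h import *
st(); p=snapshot("side"); cv2.imwrite("pics/s2.png",cv2.resize(cv2.cvtColor(p["pixels"],cv2.COLOR_RGB2BGR)[130:360,180:460],None,fx=2.5,fy=2.5))
for n in ("lid_edge","green_push","red_push"):
  e=find(p,n); print(n,e and loc(e[0]),e)
```

```text
5.6 [ -60.3 -144.5  128. ] yerr -0.0008459475512596626 [-0.3  0.1  0.4] -9.475851905250248e-05
lid_edge [ -1.  -44.1 125.9] (array([0.5276, 0.0215, 0.1259]), 0.66)
green_push [ -58.3 -139.9  111.1] (array([ 0.4464, -0.0551,  0.1111]), 0.39)
red_push [  57.  -137.1  113.5] (array([ 0.5581, -0.0837,  0.1135]), 0.8)
```

View pics/s2.png

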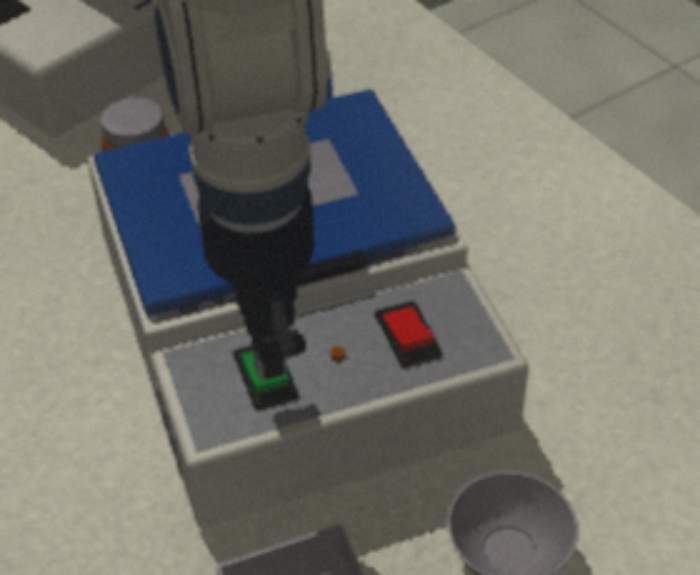

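The lid is shut (blue panel level) and the fingertip is over the near end of the green rocker, at about (270,370) in the crop. I'll press it now.

Emit:
move_arm:
  steps:
    - {"delta_pos": [0, 4, 5], "turn": 0, "hand": 0}
    - {"delta_pos": [0, 0, 6], "turn": 0, "hand": 0}
    - {"delta_pos": [0, 0, 4], "turn": 0, "hand": 0}
    - {"delta_pos": [0, 0, 3], "turn": 0, "hand": 0}
    - {"delta_pos": [0, 0, 2], "turn": 0, "hand": 0}
    - {"delta_pos": [0, 0, 2], "turn": 0, "hand": 0}
    - {"delta_pos": [0, 0, 1], "turn": 0, "hand": 0}
    - {"delta_pos": [0, 0, 0], "turn": 0, "hand": 0}
    - {"delta_pos": [0, 0, 0], "turn": 0, "hand": 0}

```text
time_s: 6.55
eef_pos: [0.4444, -0.0551, 0.1047]
ee_rot: [0.137, 0.991, 0.0, -0.0]
contact_force: [0.2, 0.1, -0.1]
finger_gap: 0.0004
grasp_force: 0.0
```

Force is zero at z 0.105, so the rocker has probably flipped away from the tip. I'll lift off, move clear and check.

Emit:
move_arm:
  steps:
    - {"delta_pos": [0, 0, -10], "turn": 0, "hand": 0}
    - {"delta_pos": [0, 0, -30], "turn": 0, "hand": 0}
    - {"delta_pos": [0, 0, -40], "turn": 0, "hand": 0}
    - {"delta_pos": [0, 0, -40], "turn": 0, "hand": 0}
    - {"delta_pos": [20, 30, -20], "turn": 0, "hand": 0}
    - {"delta_pos": [20, 35, 0], "turn": 0, "hand": 0}
    - {"delta_pos": [20, 35, 0], "turn": 0, "hand": 0}
    - {"delta_pos": [0, 40, 0], "turn": 0, "hand": 0}
    - {"delta_pos": [0, 40, 0], "turn": 0, "hand": 0}
    - {"delta_pos": [0, 40, 0], "turn": 0, "hand": 0}
    - {"delta_pos": [0, 0, 0], "turn": 0, "hand": 0}
    - {"delta_pos": [0, 0, 0], "turn": 0, "hand": 0}

```text
time_s: 7.55
eef_pos: [0.4465, 0.1747, 0.2444]
ee_rot: [0.135, 0.991, -0.0, -0.0]
contact_force: [-0.5, -0.7, 0.1]
finger_gap: 0.0001
grasp_force: 0.0
```

Run:
```python
from h import *
st(); p=snapshot("side"); cv2.imwrite("pics/s3.png",cv2.resize(cv2.cvtColor(p["pixels"],cv2.COLOR_RGB2BGR)[200:440,180:460],None,fx=2.5,fy=2.5))
for n in ("lid_edge","green_push","red_push","dish","tray"):
  e=find(p,n); print(n,e and loc(e[0]),e)
p=snapshot("top"); save(p,"t3")
for n in ("bottle","jar","lid_edge","green_push","red_push","dish","tray"):
  e=find(p,n); print(n,e and loc(e[0]),e)
```

```text
7.55 [-120.6   81.3  244.4] yerr 0.0031787745305682513 [-0.5 -0.7  0.1] 6.473746550435314e-05
lid_edge [ -0.8 -43.5 127.3] (array([0.5279, 0.0221, 0.1273]), 0.78)
green_push [ -55.6 -141.9  102.4] (array([ 0.4485, -0.0578,  0.1024]), 0.77)
red_push [  57.2 -136.9  110.6] (array([ 0.5584, -0.0836,  0.1106]), 0.79)
dish [  86.4 -279.2    2.1] (array([ 0.5478, -0.2285,  0.0021]), 0.92)
tray [ -81.7 -314.6    3.4] (array([ 0.3764, -0.2169,  0.0034]), 0.73)
bottle [ 99.4 278.6   0.4] (array([7.118e-01, 3.048e-01, 4.000e-04]), 0.81)
jar None None
lid_edge [ -2.  -44.2 124.5] (array([0.5266, 0.0217, 0.1245]), 0.63)
green_push [ -58.  -140.   104.2] (array([ 0.4467, -0.0553,  0.1042]), 0.69)
red_push [  1.2 162.2 109.4] (array([0.5857, 0.2195, 0.1094]), 0.62)
dish [  84.6 -283.3   -1.9] (array([ 0.545 , -0.2319, -0.0019]), 0.64)
tray [ -80.7 -323.8    0.9] (array([ 0.3749, -0.226 ,  0.0009]), 0.77)
```

View pics/s3.png

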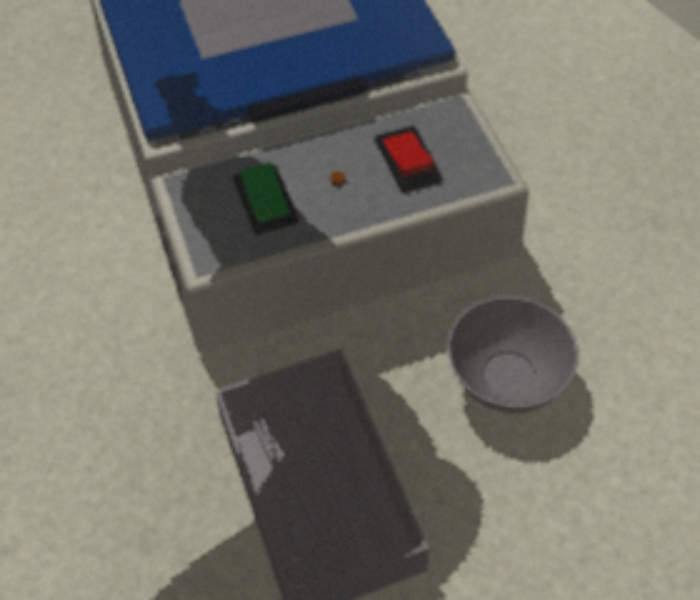

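View pics/t3.png

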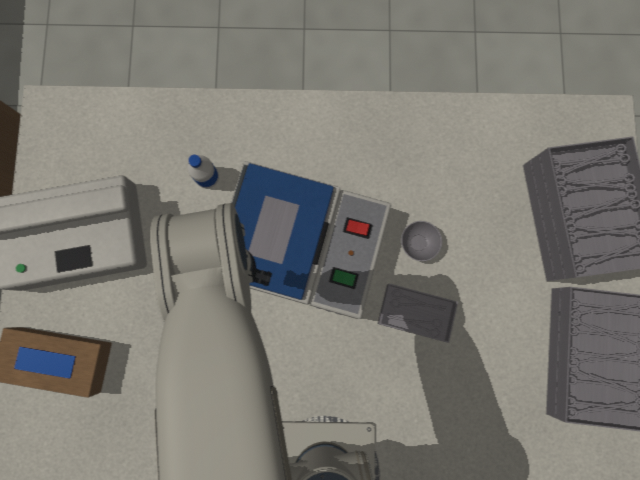

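The lid is level and shut. In the side crop, green lies flat at (265,195) with its push point down at z 0.103, so it is on. Red at (408,155) is still raised, so it is off. The bottle, dish and tray are where they were, and the arm hides the jar. The hand is 12 cm above the lid and touching nothing.

```bash
python3 -c "
from bench import *
print(finish_job())"
```

```text
the job is handed in; nothing more can be done
None
```

I shut the lid, switched the green rocker on and left the red one off, moved the hand clear and handed the job in at about 7.7 s; the bottle, dish and tray had not moved, and the arm hid the jar in my last check, but the hand passed well above it.

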